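Clear the cam and send the sample slide home

TASK

The fossil lies in the blue tray of a small positioning slide, and a brass eccentric cam stands in the way at the slide's far end. First push the cam's black handle post round, clockwise seen from above, until its arm comes to the yellow stop pin, which puts the cam's low point towards the slide; only then push the red upright plate so that the slide goes forward, away from the robot, until it is fully home. Do it all by pushing: do not touch the fossil, which rides along in its tray, and leave the bottles, vials and loupe standing where they are.

Things in the scene. Friction and masses are not known exactly. Their poses are not given: they have to be found in the camera images.
- stage: Fixed aluminium base plate, 208 x 96 x 12 mm. Origin on the desk; x: the slide's forward direction, y left, z up. It reaches from x = -112 to +96 mm; dark guide rails at y = -39 and +39 mm, x = -108 to +36 mm, up to z = 22 mm. To its left stands a microscope 0.58 m tall (world x 0.42 to 0.84, y 0.04 to 0.40 m): swing past it close to the robot.
- cam (a joint): Hinge of the brass eccentric cam (disc of radius 23 mm, its centre 10 mm from the vertical pivot, z = 15 to 27 mm). 0 rad: low point faces the slide; positive: turned counter-clockwise from there seen from above. So turning it clockwise brings the value down; the arm meets the stop pin at -0.08, just past 0. Starts between 1.4 and 2.2, where the disc stands in the slide's way. Stiff: about 0.22 N m (5 N at the handle post); it stays where it is left.
- cam_pivot (a point): Point on the cam's vertical turning axis, at the height of the top of the cam's arm (33 mm above the desk).
- cam_handle (a point): Point on the axis of the cam's handle post, 60 mm above the desk. The post is a black upright cylinder, 12 mm in diameter, from 33 mm to 76 mm above the desk, 46 mm from the pivot, at the end of a flat dark steel arm 13 mm wide (27 to 33 mm above the desk). With the cam at 0 the arm points 70 degrees to the right of the stage's x axis; it swings over the far side of the base, where the space is free.
- carriage (a joint): Travel of the follower slide along the stage's x axis (m). 0: fully back; 0.045: fully home, at its stop. Starts between 0 and 0.008. Friction about 3 N; it stays where it is left. Clear of the cam only when the cam is near its low point; with the cam at its start it is stopped 5 to 15 mm short.
- push_face (a point): Centre of the rear face (towards the robot, the stage's -x side) of the red upright plate at the back of the slide, 40 mm above the desk. The plate is 60 mm wide, 8 mm thick and reaches from 15 to 63 mm above the desk. It is pushed along the stage's x axis.
- tray_floor (a point): Centre of the floor of the slide's blue tray, 20 mm above the desk; axes as the stage's. Inside 56 mm (x) by 58 mm (y), rims 7 mm high. It lies 40 mm in front of push_face.
- rock_fossil: Pale rough fossil rock, 34 x 44 x 35 mm, lying loose in the blue tray; origin at the centre of its underside.
- vial_1: Small glass vial with pale grains and black cap, 24 mm in diameter, 56 mm tall, standing loose beside or beyond the stage; origin at its underside.
- vial_0: Small glass vial with red grains and white cap, 24 mm in diameter, 56 mm tall, standing loose beside or beyond the stage; origin at its underside.
- dropper_bottle: White dropper bottle, 29 mm in diameter, 69 mm tall, standing loose beside or beyond the stage; origin at its underside.
- stain_bottle: Dark reagent bottle with black cap, 44 mm in diameter, 90 mm tall, standing loose beyond the far end of the stage; origin at its underside.
- loupe: Folding silver-and-black hand loupe, 40 x 24 x 14 mm, lying loose to the right of the stage; origin at its underside.
Not all that is in view belongs to the job. Leave any brown look-alike of the rock_fossil alone.

How it is judged:
By the outcome, as a careful person would: the job done as asked, in the order asked, and still so for the second after the job is handed in, with the robot touching nothing.
It also fails if it takes over 58 s, if anything falls off the work surface, if the arm or the gripper's body presses on something with over 40 N, if the wrist force passes 120 N, or if a joint passes its speed limit or range.

ROBOT

A 6-joint arm with a two-finger parallel gripper is mounted at the origin on a cart in front of the work surface, level with it; the furniture and walls round the work are solid. World frame = base frame: x ahead of the robot, y to its left, z up, the work surface at z = 0. Lengths are in m, angles in degrees, forces in N, time in s.
With the tool pointing down it reaches from about 0.3 to 0.75 m from the base axis. Payload 8.5 kg.
Tool frame: the origin (TCP) lies at the very end of the fingers, on their centre line; the grasp point (between the pads) lies 19 mm behind it; z points along the fingers, y is the line along which they close (so a half turn about z gives the same grasp; the last joint's range is limited). The gripper opens to 85 mm and grips with 20 to 120 N. Pads are 22 mm wide; open, the fingers measure 114 mm over their backs; the gripper's body (76 mm by 85 mm) begins 54 mm behind the grasp point. The pads swing forward as they close: fully open they stand 13 mm farther back than shut.
Start: joints at [55.331, 21.807, 74.336, -0, 83.858, -12.336], TCP at [0.209, 0.509, 0.231] pointing down, gripper open.
Joint ranges: [-178.18, 178.18], [-50.72, 133.34], [12.68, 142.11], [-81.47, 261.47], [9.98, 163.14], [-165.26, 165.26]. Speed limits (degrees/s): [136.94, 136.94, 180, 180, 180, 180].

INTERFACE

Orientations are given as a 3x3 rotation matrix whose columns are the frame's x, y, z axes.
In Python, from rig import env, optics, spotter gives the robot as it stands.
- The arm moves only by the shell command python3 -m crank 'ROWS' [FORCE]. ROWS is JSON, one flat list of numbers, 5 for each row, row after row: the finger opening in cm, from 0 to 8.54, then the shift along the tool's x, y, z in cm, then the turn about the tool's z in rad. A call has exactly 8 rows; each row shifts and turns the commanded pose from where the row before left it, along the tool's axes as they then stand; what a row does not reach is not made up. A row lasts 1/12 s, in which the tool goes at most 41.7 mm and 7.16 degrees, less where a joint would pass 70% of its speed; a pose out of reach is approached as far as the arm can. A call is refused whole if a number of a shift passes 4.17 or a number of a turn 0.125, either way. A call with a gripper value outside its range is refused whole. The fingers move at their own pace and stop on an object; FORCE is the grip in N (left out, the last holds). Time passes only in rows, so rows that do not move let the fingers close, or fill a call up. It gives the time, the measured TCP pose, the force, the opening and the grip force at its end, in the units of the state.
- env.observe(): the state, without advancing time (a new reading comes with each control period).
- optics.get_image(name): name is "side" or "top"; returns a dict with "color" (420x560x3 uint8, red, green, blue), "intrinsics" (3x3 intrinsics, pixels), "distortion" ([k1, k2, p1, p2, k3] as OpenCV has them; the pictures are not rectified), "pose" (4x4, takes a point from camera to world coordinates). Camera axes: x right, y up, looking along -z (the intrinsics and any distortion apply to the point x, -y, -z); pixel columns grow to the right and rows downward; lengths in m; the calibration is good to about 2 mm. A picture is of the moment at which its call begins. There is no depth.
- env.close_job(): hands the job in; it is judged then, once.
Trained networks look in a picture, given as the dict that the camera call returned (one of the last four; its "shot" number tells which), for a name from the list of things; names that differ only in an ending like _2 or _b are one class to them, and where a whole thing is asked for, a point or a joint stands for the part that bears it (a point fixed in the world has none). Each returns a list of dicts, best first, with "score" (0 to 1); they miss things now and then, are a little off and sometimes report something else, mostly with a low value. They report only what shows in the picture. A call takes as long as a camera call. They do not tell look-alikes from the thing itself.
- spotter.look_for(picture, query): "at" ([column, row] as shares, 0 to 1, of the picture: columns of its width, rows of its height, amid what is visible of it).
The state is a dict: "time_s": time; "q": joint angles; "qvel": joint speeds; "joint_efforts": joint torques, N m; "position": TCP position; "tool_rot": TCP orientation; "ft_force": force on the tool from outside, world axes, zero at the start; "wrist_torque": the same for the moment, N m; "grip_width": finger opening in m; "gripper_force": force on a finger pad.
Only numpy, scipy, OpenCV 4.12 (cv2) and the standard library are available. Lean on these libraries where they do the work, as an engineer would, in place of code of your own. Each camera call takes 0.05 s, during which the arm holds its last target. There are 200 camera calls.

## Working session

There is one attempt and no reset: what is moved stays moved. The work goes in short steps, Python scripts to look and compute and a shell command to move; the robot and the scene stay as the last step left them, time stands still between calls to the robot, and variables do not carry over. Pictures are saved under pics/ and viewed, at most 10 in all, crops included, and the job is handed in when it is done.

```bash
mkdir -p pics; cat > h.py <<'E'
import numpy as np,cv2
from rig import env,optics,spotter
def ray(p,uv):
    K=np.array(p["intrinsics"]);d=np.array(p["distortion"]);T=np.array(p["pose"])
    n=cv2.undistortPoints(np.array([[uv]],float),K,d)[0,0]
    v=T[:3,:3]@np.array([n[0],-n[1],-1.]);return T[:3,3],v
def onz(p,uv,z):
    o,v=ray(p,uv);return o+v*(z-o[2])/v[2]
def px(p,X):
    K=np.array(p["intrinsics"]);d=np.array(p["distortion"]);T=np.array(p["pose"])
    c=T[:3,:3].T@(np.array(X,float)-T[:3,3]);c=np.array([[c[0],-c[1],-c[2]]])
    return cv2.projectPoints(c,np.zeros(3),np.zeros(3),K,d)[0][0,0]
def tri(p1,u1,p2,u2):
    A=np.zeros((3,3));b=np.zeros(3)
    for p,u in((p1,u1),(p2,u2)):
        o,v=ray(p,u);v=v/np.linalg.norm(v);M=np.eye(3)-np.outer(v,v);A+=M;b+=M@o
    return np.linalg.solve(A,b)
def save(p,n): cv2.imwrite(f"pics/{n}.png",cv2.cvtColor(p["color"],cv2.COLOR_RGB2BGR))
E
python3 - <<'E'
from h import *
s=env.observe();print(s["time_s"],s["position"],np.round(s["tool_rot"],3).tolist(),s["grip_width"])
zs=dict(stage=.012,cam=.027,cam_pivot=.033,cam_handle=.06,push_face=.04,tray_floor=.02,rock_fossil=.017,vial_0=.028,vial_1=.028,dropper_bottle=.035,stain_bottle=.045,loupe=.007,carriage=.02)
P={n:optics.get_image(n) for n in("top","side")}
for n,p in P.items():
    save(p,n+"0");print(n,np.round(p["pose"],2).tolist())
    for q,z in zs.items():
        for r in spotter.look_for(p,q)[:2]:
            uv=np.array(r["at"])*[560,420];print(n,q,round(r["score"],2),uv.round(1),onz(p,uv,z).round(3))
E
```

```text
0.0 [0.20883772 0.50848113 0.23071363] [[-0.925, 0.38, -0.001], [0.38, 0.925, -0.001], [0.0, -0.001, -1.0]] 0.0857516892161064
top [[0.01, 0.99, -0.13, 0.48], [-1.0, 0.01, -0.02, -0.41], [-0.02, 0.13, 0.99, 0.93], [0.0, 0.0, 0.0, 1.0]]
top stage 0.72 [222.4 266.4] [ 0.514 -0.299  0.012]
top cam 0.95 [232.4 238.7] [ 0.561 -0.318  0.027]
top cam_pivot 0.73 [220.8 262.7] [ 0.519 -0.299  0.033]
top cam_handle 0.69 [234.1 240.4] [ 0.555 -0.324  0.06 ]
top cam_handle 0.32 [196.5 286. ] [ 0.479 -0.263  0.06 ]
top push_face 0.65 [190.5 300. ] [ 0.455 -0.25   0.04 ]
top tray_floor 0.94 [190.9 299.2] [ 0.456 -0.247  0.02 ]
top rock_fossil 0.86 [220.9 161.5] [ 0.699 -0.293  0.017]
top rock_fossil 0.77 [196.9 288.9] [ 0.474 -0.257  0.017]
top vial_0 0.57 [259.2 320. ] [ 0.423 -0.366  0.028]
top vial_0 0.44 [285.8 291.8] [ 0.471 -0.41   0.028]
top vial_1 0.57 [259.2 320. ] [ 0.423 -0.366  0.028]
top vial_1 0.44 [285.8 291.8] [ 0.471 -0.41   0.028]
top dropper_bottle 0.84 [264.3 169.8] [ 0.68  -0.371  0.035]
top stain_bottle 0.67 [310.2 215.1] [ 0.6   -0.45   0.045]
top loupe 0.82 [355.2 290.4] [ 
[... 652 characters left out ...]
78.3] [ 0.467 -0.237  0.017]
side rock_fossil 0.7 [337.  196.8] [ 0.698 -0.291  0.017]
side vial_0 0.58 [204.2 213.8] [ 0.428 -0.374  0.028]
side vial_0 0.55 [223.9 229.8] [ 0.474 -0.418  0.028]
side vial_1 0.58 [204.2 213.8] [ 0.428 -0.374  0.028]
side vial_1 0.55 [223.9 229.8] [ 0.474 -0.418  0.028]
side dropper_bottle 0.53 [327.9 220.8] [ 0.674 -0.39   0.035]
side stain_bottle 0.72 [291.8 244. ] [ 0.606 -0.467  0.045]
side stain_bottle 0.17 [203.2 210. ] [ 0.43  -0.382  0.045]
side loupe 0.79 [218.5 278.9] [ 0.478 -0.523  0.007]
side loupe 0.6 [273.4 200.6] [ 0.563 -0.299  0.007]
side carriage 0.62 [291.9 243.7] [ 0.606 -0.441  0.02 ]
side carriage 0.6 [225.9 181.2] [ 0.455 -0.253  0.02 ]
```

```bash
python3 -c "
import cv2,numpy as np
for n in('top0','side0'):
    i=cv2.imread(f'pics/{n}.png');cv2.imwrite(f'pics/{n}b.png',cv2.resize(i,(800,600)))"
```

```text
(no output)
```

View pics/top0b.png

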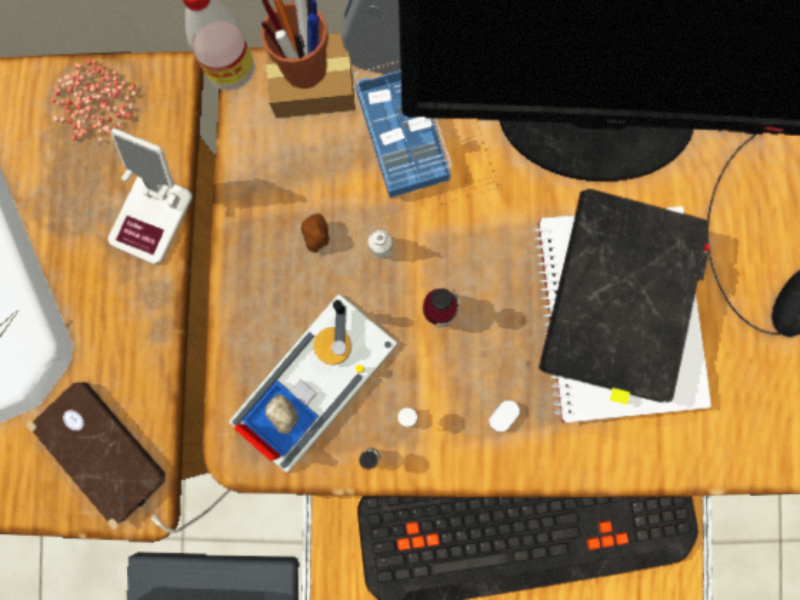

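View pics/side0b.png

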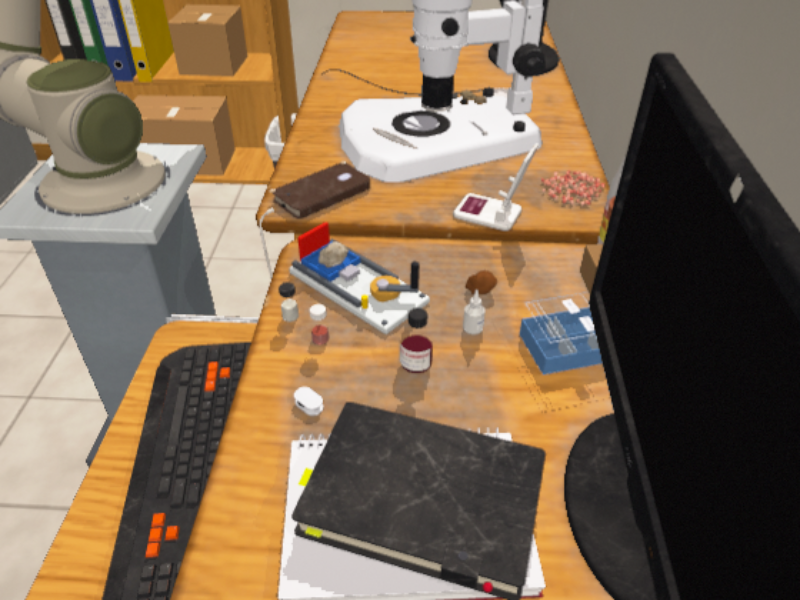

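The top view (800x600) shows base corners at (340,296), (397,343), (285,470) and (231,422). The handle top is at (339,308), the pivot at (338,348), the stop pin at (360,369), and the red plate runs from (237,427) to (277,457).

```bash
python3 - <<'E'
from h import *
p=optics.get_image("top");s=optics.get_image("side")
def t(u,v,z): return onz(p,(u*.7,v*.7),z)
c=[t(340,296,.012),t(397,343,.012),t(285,470,.012),t(231,422,.012)]
print(np.round(c,4).tolist())
fx=(c[0]+c[1]-c[2]-c[3])/2;print(np.linalg.norm(fx),np.linalg.norm(c[0]-c[1]))
a=np.arctan2(fx[1],fx[0]);lt=(c[0]-c[1]+c[3]-c[2])/2;a2=np.arctan2(-lt[0],lt[1]);print("yaw",np.degrees([a,a2]))
x=np.array([np.cos(a),np.sin(a),0]);y=np.array([-x[1],x[0],0])
cen=np.mean(c,0);O=cen+.008*x;O[2]=0;print("O",O)
def st(X): d=X-O;return np.round([d@x,d@y,X[2]],4)
h=tri(p,(339*.7,306*.7),s,(415*.7,264*.7));print("handle top tri",h,st(h))
for n,q in dict(handle=t(339,308,.076),piv=t(338,348,.033),pin=t(360,369,.03),pl=t(237,427,.063),pr=t(277,457,.063)).items():print(n,q.round(4),st(q))
r=tri(p,(258*.7,441*.7),s,(313*.7,235*.7));print(r)
i=cv2.resize(p["color"][195:340,150:290],(800,None) if 0 else (579,600),interpolation=cv2.INTER_CUBIC);cv2.imwrite("pics/c1.png",i[:,:,::-1])
E
```

```text
[[0.6179, -0.3249, 0.012], [0.5602, -0.3957, 0.012], [0.4051, -0.2617, 0.012], [0.4618, -0.194, 0.012]]
0.20429958840108145 0.09130090572240311
yaw [-40.39431245 -39.54109465]
O [ 0.51733975 -0.29924462  0.        ]
handle top tri [ 0.59787051 -0.32951697  0.07375674] [0.081  0.0291 0.0738]
handle [ 0.5941 -0.3299  0.076 ] [0.0783 0.0263 0.076 ]
piv [ 0.5518 -0.3256  0.033 ] [0.0433 0.0023 0.033 ]
pin [ 0.5271 -0.352   0.03  ] [ 0.0416 -0.0339  0.03  ]
pl [ 0.4569 -0.2132  0.063 ] [-0.1018  0.0264  0.063 ]
pr [ 0.4236 -0.2604  0.063 ] [-0.0966 -0.0312  0.063 ]
[ 0.44058449 -0.23612394  0.05289254]
```

View pics/c1.png

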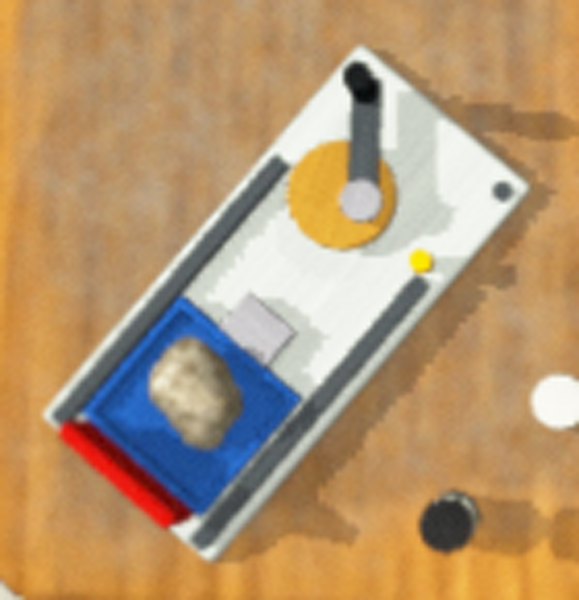

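```bash
python3 -m crank '[0,-1.23,-2.79,0,0, 0,-1.23,-2.79,0,0, 0,-1.23,-2.79,0,0, 0,-1.23,-2.79,0,0, 0,-1.23,-2.79,0,0, 0,-1.23,-2.79,0,0, 0,-1.23,-2.79,0,0, 0,-1.23,-2.79,0,0]' 20
```

```text
time_s: 2.17
position: [0.2148, 0.2636, 0.2314]
tool_rot: [[-0.925, 0.379, 0.0], [0.379, 0.925, 0.0], [-0.0, 0.0, -1.0]]
ft_force: [1.1, -0.6, 0.0]
grip_width: -0.0002
gripper_force: 0.0
```

```bash
python3 -m crank '[0,-2.59,-2.52,0,0, 0,-2.59,-2.52,0,0, 0,-2.59,-2.52,0,0, 0,-2.59,-2.52,0,0, 0,-2.59,-2.52,0,0, 0,-2.59,-2.52,0,0, 0,-2.59,-2.52,0,0, 0,-2.59,-2.52,0,0]'
python3 -m crank '[0,-2.28,-2.58,0,0, 0,-2.28,-2.58,0,0, 0,-2.28,-2.58,0,0, 0,-2.28,-2.58,0,0, 0,-2.28,-2.58,0,0, 0,-2.28,-2.58,0,0, 0,-2.28,-2.58,0,0, 0,-2.28,-2.58,0,0]'
python3 -m crank '[0,0,0,0,0.12, 0,0,0,0,0.12, 0,0,0,0,0.12, 0,0,0,0,0.12, 0,0,0,0,0.12, 0,0,0,0,0.12, 0,0,0,0,0.12, 0,0,0,0,0.12]'
```

```text
time_s: 2.83
position: [0.3305, -0.0023, 0.2316]
tool_rot: [[-0.925, 0.381, 0.001], [0.381, 0.925, -0.0], [-0.001, 0.0, -1.0]]
ft_force: [1.4, 0.9, -0.2]
grip_width: 0.0
gripper_force: 0.0
time_s: 3.5
position: [0.4208, -0.2624, 0.2313]
tool_rot: [[-0.925, 0.38, 0.0], [0.38, 0.925, -0.0], [-0.0, -0.0, -1.0]]
ft_force: [0.3, 0.2, 0.4]
grip_width: -0.0
gripper_force: 0.0
time_s: 4.17
position: [0.4205, -0.2606, 0.2314]
tool_rot: [[-0.213, 0.977, 0.0], [0.977, 0.213, -0.0], [-0.0, 0.0, -1.0]]
ft_force: [-0.2, -0.5, 0.4]
grip_width: -0.0002
gripper_force: 0.0
```

```bash
python3 -m crank '[0,0,0,0,0.09, 0,0,0,0,0.09, 0,0,0,0,0.087, 0,-0.39,3.58,0,0, 0,-0.39,3.58,0,0, 0,-0.39,3.58,0,0, 0,-0.39,3.58,0,0, 0,-0.39,3.58,0,0]'
python3 -m crank '[0,0,0,2.5,0, 0,0,0,2.5,0, 0,0,0,2.5,0, 0,0,0,2.5,0, 0,0,0,2.5,0, 0,0,0,2.5,0, 0,0,0,0,0, 0,0,0,0,0]'
python3 - <<'E'
from h import *
p=optics.get_image("top");s=optics.get_image("side")
a=cv2.resize(p["color"][180:320,150:300],(400,373),interpolation=3);b=cv2.resize(s["color"][130:270,190:340],(400,373),interpolation=3)
cv2.imwrite("pics/c2.png",np.hstack([a,b])[:,:,::-1])
t=env.observe()["position"];print(t,px(p,t),px(s,t))
E
```

```text
time_s: 4.83
position: [0.6, -0.2882, 0.2313]
tool_rot: [[0.046, 0.999, 0.0], [0.999, -0.046, -0.0], [-0.0, 0.0, -1.0]]
ft_force: [-0.7, 0.4, 1.1]
grip_width: -0.0001
gripper_force: 0.0
time_s: 5.5
position: [0.5982, -0.2881, 0.0808]
tool_rot: [[0.046, 0.999, -0.002], [0.999, -0.046, 0.001], [0.001, -0.002, -1.0]]
ft_force: [0.4, -0.1, -0.3]
grip_width: 0.0
gripper_force: 0.0
[ 0.59919663 -0.28881512  0.08321879] [211.77874689 211.71203788] [291.19863651 169.21344252]
```

View pics/c2.png

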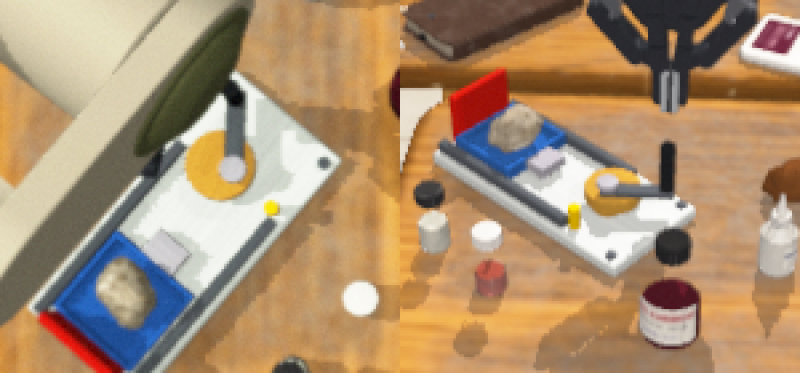

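The closed fingers are in line with the post. In the side crop the post top is at (668,145) and the fingertip at about (668,108). Next I lower and approach to contact.

```bash
python3 -m crank '[0,0,0,0.9,0, 0,0,0,0.9,0, 0,0,0,0.9,0, 0,0,0,0.9,0, 0,-0.55,0,0,0, 0,-0.55,0,0,0, 0,-0.55,0,0,0, 0,-0.5,0,0,0]'
python3 -m crank '[0,-0.1,0,0,0, 0,-0.1,0,0,0, 0,-0.1,0,0,0, 0,-0.1,0,0,0, 0,0,0,0,0, 0,0,0,0,0, 0,0,0,0,0, 0,0,0,0,0]'
```

```text
time_s: 6.27
position: [0.5976, -0.3108, 0.0458]
tool_rot: [[0.046, 0.999, 0.001], [0.999, -0.046, -0.001], [-0.001, 0.001, -1.0]]
ft_force: [0.7, 1.0, 0.5]
grip_width: 0.0002
gripper_force: 1.6
time_s: 6.93
position: [0.5977, -0.3132, 0.0457]
tool_rot: [[0.046, 0.999, 0.001], [0.999, -0.046, 0.0], [0.0, 0.001, -1.0]]
ft_force: [2.2, 5.2, 2.4]
grip_width: -0.0001
gripper_force: 2.5
```

```bash
python3 -m crank '[0,-0.28,0.094,0,0.06, 0,-0.28,0.094,0,0.06, 0,-0.28,0.094,0,0.06, 0,-0.28,0.094,0,0.06, 0,-0.28,0.094,0,0.06, 0,-0.28,0.094,0,0.06, 0,-0.28,0.094,0,0.06, 0,-0.28,0.094,0,0.06]'
cat > chk.py <<'E'
from h import *
s=env.observe();R=np.array(s["tool_rot"]);P=np.array(s["position"]);V=np.array([.5525,-.327])
print(s["time_s"],P.round(4),"x ang",np.degrees(np.arctan2(R[1,0],R[0,0])).round(1),"F",np.round(s["ft_force"],1),"F tool",(R.T@s["ft_force"]).round(1),"piv in tool mm",((R[:2,:2].T@(V-P[:2]))*1000).round(1))
E
python3 chk.py
```

```text
time_s: 7.6
position: [0.5989, -0.3365, 0.0455]
tool_rot: [[0.504, 0.864, -0.0], [0.864, -0.504, 0.001], [0.001, -0.001, -1.0]]
ft_force: [0.4, 5.2, 2.6]
grip_width: -0.0004
gripper_force: 2.5
7.6 [ 0.5989 -0.3365  0.0455] x ang 59.7 F [0.4 5.2 2.6] F tool [ 4.7 -2.2 -2.6] piv in tool mm [-15.2 -44.8]
```

```bash
python3 -m crank '[0,-0.28,0.094,0,0.06, 0,-0.28,0.094,0,0.06, 0,-0.28,0.094,0,0.06, 0,-0.28,0.094,0,0.06, 0,-0.28,0.094,0,0.06, 0,-0.28,0.094,0,0.06, 0,-0.28,0.094,0,0.06, 0,-0.28,0.094,0,0.06]' ; python3 chk.py
python3 -m crank '[0,-0.28,0.094,0,0.06, 0,-0.28,0.094,0,0.06, 0,-0.28,0.094,0,0.06, 0,-0.28,0.094,0,0.06, 0,-0.28,0.094,0,0.06, 0,-0.28,0.094,0,0.06, 0,0,0,0,0, 0,0,0,0,0]' ; python3 chk.py
```

```text
time_s: 8.27
position: [0.5895, -0.3577, 0.0451]
tool_rot: [[0.846, 0.533, -0.0], [0.533, -0.846, 0.002], [0.001, -0.001, -1.0]]
ft_force: [2.1, 5.7, 0.7]
grip_width: 0.0
gripper_force: 2.4
8.2667 [ 0.5895 -0.3577  0.0451] x ang 32.2 F [2.1 5.7 0.7] F tool [ 4.8 -3.7 -0.7] piv in tool mm [-15.  -45.7]
time_s: 8.93
position: [0.5765, -0.3703, 0.0453]
tool_rot: [[0.979, 0.205, 0.0], [0.205, -0.979, -0.0], [0.0, 0.0, -1.0]]
ft_force: [2.0, 2.2, -0.4]
grip_width: -0.0001
gripper_force: 1.3
8.9333 [ 0.5765 -0.3703  0.0453] x ang 11.8 F [ 2.   2.2 -0.4] F tool [ 2.4 -1.7  0.4] piv in tool mm [-14.6 -47.3]
```

```bash
python3 -m crank '[0,-0.28,0.094,0,0.06, 0,-0.28,0.094,0,0.06, 0,-0.28,0.094,0,0.06, 0,-0.28,0.094,0,0.06, 0,-0.28,0.094,0,0.06, 0,-0.28,0.094,0,0.06, 0,-0.28,0.094,0,0.06, 0,-0.28,0.094,0,0.06]' ; python3 chk.py
python3 -m crank '[0,-0.14,0.047,0,0.03, 0,-0.14,0.047,0,0.03, 0,-0.14,0.047,0,0.03, 0,-0.14,0.047,0,0.03, 0,0,0,0,0, 0,0,0,0,0, 0,0,0,0,0, 0,0,0,0,0]' ; python3 chk.py
python3 - <<'E'
from h import *
p=optics.get_image("top");s=optics.get_image("side")
a=cv2.resize(p["color"][180:320,150:300],(400,373),interpolation=3);b=cv2.resize(s["color"][130:270,190:340],(400,373),interpolation=3)
cv2.imwrite("pics/c3.png",np.hstack([a,b])[:,:,::-1])
E
```

```text
time_s: 9.6
position: [0.5549, -0.3779, 0.0456]
tool_rot: [[0.962, -0.273, 0.002], [-0.273, -0.962, -0.001], [0.002, 0.0, -1.0]]
ft_force: [5.0, 2.0, -0.3]
grip_width: 0.0
gripper_force: 2.3
9.6 [ 0.5549 -0.3779  0.0456] x ang -15.8 F [ 5.   2.  -0.3] F tool [ 4.3 -3.3  0.3] piv in tool mm [-16.2 -48.3]
time_s: 10.27
position: [0.5488, -0.3781, 0.0456]
tool_rot: [[0.923, -0.384, 0.001], [-0.384, -0.923, -0.001], [0.002, 0.001, -1.0]]
ft_force: [5.3, 0.6, 0.3]
grip_width: 0.0002
gripper_force: 2.3
10.2667 [ 0.5488 -0.3781  0.0456] x ang -22.6 F [5.3 0.6 0.3] F tool [ 4.7 -2.6 -0.3] piv in tool mm [-16.2 -48.6]
```

View pics/c3.png

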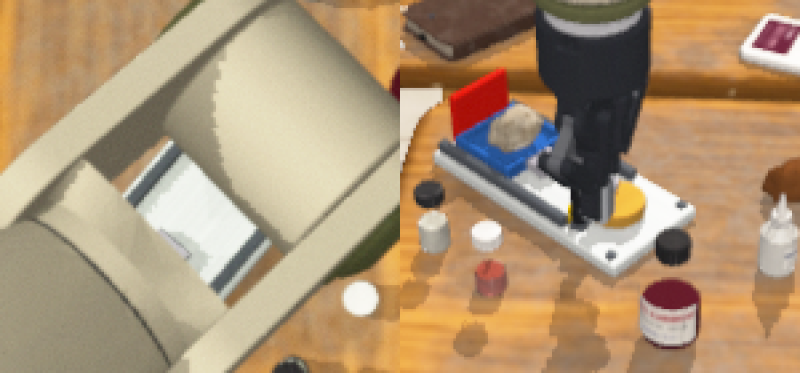

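The fingers hide the post, and the force is still only the cam's friction (about 5 N), so it has not reached the stop. I'll creep on until the force rises.

```bash
python3 -m crank '[0,-0.14,0.047,0,0.03, 0,-0.14,0.047,0,0.03, 0,0,0,0,0, 0,0,0,0,0, 0,0,0,0,0, 0,0,0,0,0, 0,0,0,0,0, 0,0,0,0,0]' >/dev/null; python3 chk.py
python3 -m crank '[0,-0.1,0.02,0,0.02, 0,-0.1,0.02,0,0.02, 0,0,0,0,0, 0,0,0,0,0, 0,0,0,0,0, 0,0,0,0,0, 0,0,0,0,0, 0,0,0,0,0]' >/dev/null; python3 chk.py
```

```text
11.0333 [ 0.5476 -0.3784  0.0458] x ang -26.0 F [13.5 -2.1 -3.3] F tool [13.1 -4.   3.4] piv in tool mm [-18.1 -48.4]
11.7 [ 0.5471 -0.3787  0.0459] x ang -28.3 F [21.  -4.  -7.4] F tool [20.3 -6.4  7.6] piv in tool mm [-19.7 -48.1]
```

The force has risen to 20 N, so the arm is at the stop pin. I'll back off and rise.

```bash
python3 -m crank '[0,0.5,0,0,0, 0,0.7,0,0,0, 0,0.6,0,0,0, 0,0,0,-3,0, 0,0,0,-4,0, 0,0,0,-4,0, 0,0,0,-4,0, 0,0,0,-3,0]' >/dev/null; python3 chk.py
python3 - <<'E'
from h import *
p=optics.get_image("top");s=optics.get_image("side")
a=cv2.resize(p["color"][180:320,150:300],(400,373),interpolation=3);b=cv2.resize(s["color"][130:270,190:340],(400,373),interpolation=3)
cv2.imwrite("pics/c4.png",np.hstack([a,b])[:,:,::-1])
E
```

```text
12.3667 [ 0.5591 -0.386   0.2292] x ang -28.4 F [ 0.2  0.3 -0.5] F tool [ 0.  -0.4  0.5] piv in tool mm [-33.9 -48.7]
```

View pics/c4.png

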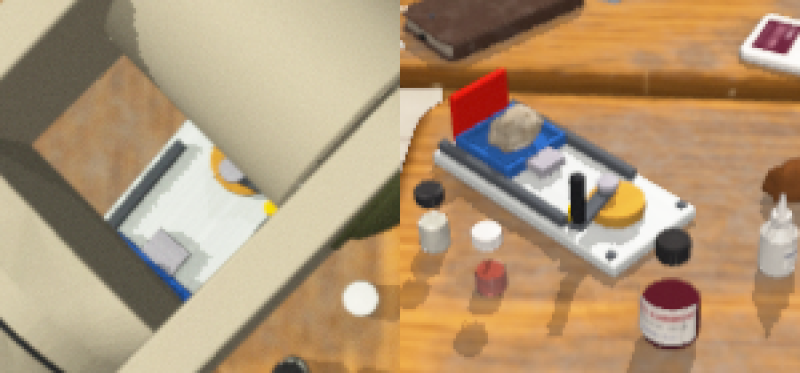

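The side crop shows the post at (577,200), right next to the yellow pin, with the cam at its low point and the bottles undisturbed. Next I go behind the red plate.

```bash
python3 -m crank '[0,-3.14,-1.22,0,0, 0,-3.14,-1.22,0,0, 0,-3.14,-1.22,0,0, 0,-3.14,-1.22,0,0, 0,-3.14,-1.22,0,0, 0,-3.14,-1.22,0,0, 0,-3.14,-1.22,0,0, 0,0,0,0,0.1]' >/dev/null; python3 chk.py
python3 -m crank '[0,0,0,0,0.1, 0,0,0,2.4,0, 0,0,0,2.4,0, 0,0,0,2.4,0, 0,0,0,2.4,0, 0,0,0,2.4,0, 0,0,0,0,0, 0,0,0,0,0]' >/dev/null; python3 chk.py
python3 - <<'E'
from h import *
p=optics.get_image("top");s=optics.get_image("side")
a=cv2.resize(p["color"][200:340,130:280],(400,373),interpolation=3);b=cv2.resize(s["color"][130:270,160:310],(400,373),interpolation=3)
cv2.imwrite("pics/c5.png",np.hstack([a,b])[:,:,::-1])
E
```

```text
13.1333 [ 0.4028 -0.2018  0.2248] x ang -34.0 F [ 1.1 -0.1  0.7] F tool [ 1.  -0.5 -0.7] piv in tool mm [194.1  20.1]
13.8 [ 0.406  -0.2058  0.1049] x ang -39.8 F [ 0.5  0.6 -0.4] F tool [-0.  -0.8  0.4] piv in tool mm [190.2  -0.7]
```

View pics/c5.png

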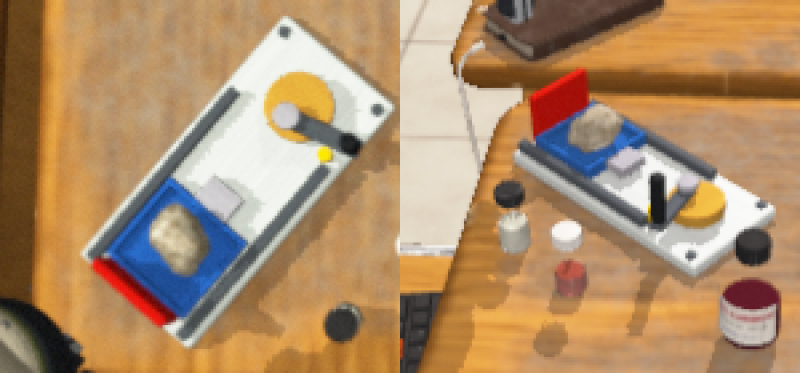

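The top crop shows the plate's rear edge from (90,262) to (165,325), with the gripper behind it and the path clear. The cam arm is at the pin. I lower and push.

```bash
python3 -m crank '[0,0,0,2.2,0, 0,0,0,2.2,0, 0,0,0,2.1,0, 0,0.5,0,0,0, 0,0.5,0,0,0, 0,0.5,0,0,0, 0,0.5,0,0,0, 0,0.5,0,0,0]' >/dev/null; python3 chk.py
python3 -m crank '[0,0.2,0,0,0, 0,0.2,0,0,0, 0,0.2,0,0,0, 0,0.2,0,0,0, 0,0.2,0,0,0, 0,0.2,0,0,0, 0,0.2,0,0,0, 0,0.2,0,0,0]' >/dev/null; python3 chk.py
python3 -m crank '[0,0.2,0,0,0, 0,0.2,0,0,0, 0,0.2,0,0,0, 0,0.2,0,0,0, 0,0.2,0,0,0, 0,0.2,0,0,0, 0,0.2,0,0,0, 0,0.2,0,0,0]' >/dev/null; python3 chk.py
```

```text
14.5667 [ 0.4266 -0.2228  0.0416] x ang -39.8 F [-0.2  0.7  0.2] F tool [-0.6 -0.4 -0.2] piv in tool mm [163.4  -0.6]
15.2333 [ 0.438  -0.2322  0.0403] x ang -39.8 F [-1.9  3.4  1.7] F tool [-3.7 -1.4 -1.7] piv in tool mm [148.7  -0.5]
15.9 [ 0.4504 -0.2425  0.0403] x ang -39.8 F [-2.3  3.   2.2] F tool [-3.7 -0.8 -2.2] piv in tool mm [132.6  -0.5]
```

```bash
python3 -m crank '[0,0.2,0,0,0, 0,0.2,0,0,0, 0,0.2,0,0,0, 0,0.2,0,0,0, 0,0.2,0,0,0, 0,0,0,0,0, 0,0,0,0,0, 0,0,0,0,0]' >/dev/null; python3 chk.py
python3 -m crank '[0,0.15,0,0,0, 0,0.15,0,0,0, 0,0.15,0,0,0, 0,0.15,0,0,0, 0,0,0,0,0, 0,0,0,0,0, 0,0,0,0,0, 0,0,0,0,0]' >/dev/null; python3 chk.py
```

```text
16.5667 [ 0.4581 -0.2494  0.0404] x ang -39.8 F [ 0.3 -0.2  0.7] F tool [ 0.3 -0.1 -0.7] piv in tool mm [122.2  -0.8]
17.2333 [ 0.4628 -0.2529  0.0403] x ang -39.8 F [-0.2  0.2 -0.3] F tool [-0.3 -0.   0.3] piv in tool mm [116.4  -0.6]
```

```bash
python3 -m crank '[0,0.1,0,0,0, 0,0.1,0,0,0, 0,0.1,0,0,0, 0,0.1,0,0,0, 0,0.1,0,0,0, 0,0.1,0,0,0, 0,0.1,0,0,0, 0,0.1,0,0,0]' >/dev/null; python3 chk.py
python3 - <<'E'
from h import *
p=optics.get_image("top");s=optics.get_image("side")
a=cv2.resize(p["color"][200:340,130:280],(400,373),interpolation=3);b=cv2.resize(s["color"][130:270,160:310],(400,373),interpolation=3)
cv2.imwrite("pics/c6.png",np.hstack([a,b])[:,:,::-1])
E
```

```text
17.9 [ 0.4629 -0.2528  0.0401] x ang -39.8 F [-30.7  20.3  29.3] F tool [-37.1   4.1 -28.7] piv in tool mm [116.3  -0.3]
```

View pics/c6.png

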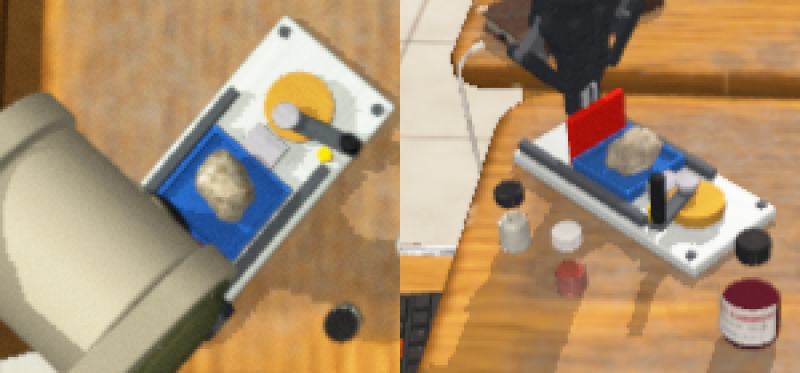

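The slide came to a hard stop (force rose to 37 N) after about 40 mm of travel. The fossil is still in the tray, and the follower is near the cam's low side. I'll withdraw, rise and verify.

```bash
python3 -m crank '[0,-0.8,0,0,0, 0,-1.2,0,0,0, 0,-1.5,0,0,0, 0,-1,0,-2,0, 0,0,0,-4,0, 0,0,0,-4,0, 0,0,0,-4,0, 0,0,0,0,0]' >/dev/null; python3 chk.py
python3 -m crank '[0,-3,0,0,0, 0,-2,0,0,0, 0,0,0,0,0, 0,0,0,0,0, 0,0,0,0,0, 0,0,0,0,0, 0,0,0,0,0, 0,0,0,0,0]' >/dev/null; python3 chk.py
python3 - <<'E'
from h import *
p=optics.get_image("top");s=optics.get_image("side")
a=cv2.resize(p["color"][200:340,130:280],(400,373),interpolation=3);b=cv2.resize(s["color"][130:270,160:310],(400,373),interpolation=3)
cv2.imwrite("pics/c7.png",np.hstack([a,b])[:,:,::-1])
E
```

```text
18.6667 [ 0.4366 -0.2309  0.1875] x ang -39.8 F [0.9 0.7 0.6] F tool [ 0.3 -1.1 -0.6] piv in tool mm [150.5  -0.4]
19.3333 [ 0.396  -0.1973  0.1801] x ang -39.8 F [ 0.2 -0.7 -0.1] F tool [0.6 0.4 0.1] piv in tool mm [203.2  -0.7]
```

View pics/c7.png

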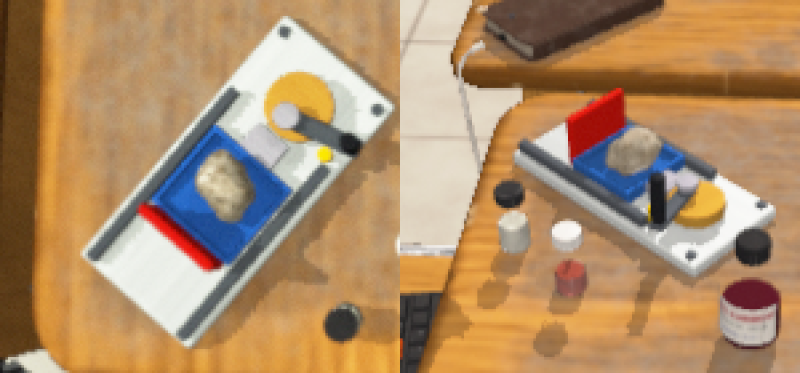

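The slide is about 43 mm further forward, the cam is at its pin, the fossil is in the tray, and the bottles and vials in this view have not moved. Handing in.

```bash
python3 -c "
from rig import env;print(env.close_job())"
```

```text
the job is handed in; nothing more can be done
None
```

The job is handed in, at about 19 s of the 58 s allowed: I turned the cam clockwise to its stop pin, then pushed the slide forward about 43 mm to a hard stop. The last picture shows the fossil still in its tray and the vials and dark bottle in place; the dropper bottle and loupe were outside that crop.

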